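Clear the carton and hold the supply tote's gate open

TASK

A marker carton stands in the way of the supply tote's gate: stack it squarely on top of the column of two cartons, leaving the column where it is. Then squeeze the two-tab catch nearer the gate's hinge fully home between the fingers, after it the other catch the same way, take the gate by its upright steel post and swing it past its detent until it stands straight out from the tote. The gate is sprung, so finish while still gripping the post and holding the gate there; do not disturb the two paint bottles and the tape roll.

Things in the scene. Friction and masses are not known exactly. Their poses are not given: they have to be found in the camera images.
- tote: plywood supply tote fixed to the table, 184 mm deep (own x), 262 mm wide (own y), sides 105 mm tall, front rail to 130 mm; origin at the centre of its underside; the gate is on its front, which faces own -x, towards the robot
- gate (a joint): angle of the wooden gate (235 mm long, 110 mm tall, 12 mm thick): 0 shut, grows as its free end swings out towards the robot (clockwise from above), 1.57 straight out, stop at 1.66. Both catches bolt it. A spring pulls it shut; a roller detent resists from 0.55 to 1.05 rad; about 4 N at the post takes it past. Let go when wide, it falls back to about 1.05
- gate_hinge (a point): the gate's upright hinge axis at the tote's left front corner, at table height; axes as the tote's. When closed the gate runs from here along the tote's -y
- gate_post (a point): the grip post on top of the gate: upright round steel post 16 mm in diameter, 205 mm from the hinge axis, its bare part from 110 to 190 mm above the table (behind it, when closed, the tote's rail is 130 mm high); the point is on its axis, 168 mm above the table; it turns with the gate (z up)
- catch1_mid (a point): squeeze catch nearer the hinge, to be squeezed first: two upright grey tabs side by side along the tote's y on its front rail, each 6 mm thick, 30 mm front to back, 46 mm tall; 36 mm wide over both at rest, 18 mm squeezed home. Geared together, they stay where pushed; about 4 N on each moves them. Point: midway between the tabs, 18 mm below their tops, 30 mm above the rail; axes as the tote's
- catch2_mid (a point): squeeze catch farther from the hinge, nearer the grip post, to be squeezed second: two upright grey tabs side by side along the tote's y on its front rail, each 6 mm thick, 30 mm front to back, 46 mm tall; 36 mm wide over both at rest, 18 mm squeezed home. Geared together, they stay where pushed; about 4 N on each moves them. Point: midway between the tabs, 18 mm below their tops, 30 mm above the rail; axes as the tote's
- catch1 (a joint): how far each tab of the catch nearer the hinge is pushed in: 0 at rest, 0.009 m fully home; frees the gate beyond about 0.006
- catch2 (a joint): the same for the catch nearer the post
- catch1b: post-side tab of the first catch (the hinge-side tab has a steel bolt reaching over the gate); origin at table height under the tab
- catch2b: post-side tab of the second catch; origin at table height under the tab
- carton_base_mid (a point): closed cardboard marker carton, 110 (own x) x 60 (own y) x 50 mm tall, 0.15 to 0.3 kg, a white band along its length; the foot of the column, on the table. The point is its centre, 25 mm up. All three cartons are alike.
- carton_a_mid (a point): closed cardboard marker carton, 110 (own x) x 60 (own y) x 50 mm tall, 0.15 to 0.3 kg, a white band along its length; the one on the table in front of the gate, in its swing, lying roughly with its length pointing at the tote. The point is its centre, 25 mm up. All three cartons are alike.
- carton_b_mid (a point): closed cardboard marker carton, 110 (own x) x 60 (own y) x 50 mm tall, 0.15 to 0.3 kg, a white band along its length; the upper one of the column of two, already standing on the foot of the column. The point is its centre, 25 mm up. All three cartons are alike.
- paint_tall_at (a point): bystander: paint bottle 44 mm in diameter, 130 mm tall; centre of its underside
- paint_short_at (a point): bystander: paint bottle 48 mm in diameter, 100 mm tall; centre of its underside
- tape_at (a point): bystander: flat roll of tape 90 mm in diameter, 24 mm tall; centre of its underside
Not all that is in view belongs to the job. What is shaped like the part that bears carton_b_mid but pink is not meant. Leave any pink look-alike of the part that bears carton_a_mid alone.

How it is judged (in metres and radians):
On the way, in this order (a step that is already met when the one before it is completed fails the run):
1. the carton stands squarely on the column, let go (horizontal distance between carton_b_mid and carton_base_mid below 0.012 m and height (world z) of carton_b_mid between 0.07 and 0.08 m and angle between the x axis of carton_b_mid and the x axis of carton_base_mid, either way round below 0.15 rad and angle between each of carton_b_mid, carton_a_mid's own z axis and vertical below 0.06 rad and contact force between the fingers and carton_b below 0.1 N and horizontal distance between carton_a_mid and carton_b_mid below 0.012 m and height (world z) of carton_a_mid between 0.12 and 0.13 m and angle between the x axis of carton_a_mid and the x axis of carton_b_mid, either way round below 0.15 rad and contact force between the fingers and carton_a below 0.1 N), for 0.2 s.
2. the catch nearer the hinge is squeezed home between the fingers (value of joint catch1 above 0.007 m and contact force between the fingers and catch1 above 1 N and contact force between the fingers and catch1b above 1 N), for 0.1 s.
3. then the other catch is squeezed home between the fingers (value of joint catch2 above 0.007 m and contact force between the fingers and catch2 above 1 N and contact force between the fingers and catch2b above 1 N), for 0.1 s.
4. the gate has passed its detent (value of joint gate above 1.1 rad), for 0.05 s.
At the end, for the whole second after the job is handed in: the gripper still holds the gate (more than 1 N on it), which stands still beyond 1.35 rad (straight out is 1.57); both catches stay pushed in more than 6 mm; the three cartons stand in one column, each within 12 mm and 0.15 rad of the one below, level, let go (all of step 1 and value of joint gate above 1.35 rad and velocity of joint gate between -0.15 and 0.15 rad/s and contact force between the fingers and gate above 1 N and value of joint each of catch1, catch2 above 0.006 m); the arm keeps its last pose, push and grip.
It fails at once if the catch nearer the post is squeezed before the one nearer the hinge (value of joint catch2 above 0.004 m and value of joint catch1 below 0.006 m).
It fails at once if the foot of the column is shifted by more than 30 mm (distance of carton_base_mid from where it was at the start of the episode above 0.03 m).
It fails at once if a bottle or the tape roll is pushed more than 30 mm or knocked over ((distance of paint_tall_at from where it was at the start of the episode above 0.03 m or angle between paint_tall_at's own z axis and vertical above 0.4 rad) or (distance of paint_short_at from where it was at the start of the episode above 0.03 m or angle between paint_short_at's own z axis and vertical above 0.4 rad) or (distance of tape_at from where it was at the start of the episode above 0.03 m or angle between tape_at's own z axis and vertical above 0.4 rad)).
It also fails if it takes over 67 s, if anything falls off the work surface, if the arm or the gripper's body presses on something with over 40 N, if the wrist force passes 120 N, or if a joint passes its speed limit or range.

ROBOT

A 6-joint arm with a two-finger parallel gripper is mounted at the origin on the work surface. World frame = base frame: x ahead of the robot, y to its left, z up, the work surface at z = 0. Lengths are in m, angles in degrees, forces in N, time in s.
With the tool pointing down it reaches from about 0.4 to 0.825 m from the base axis. Payload 7 kg.
Tool frame: the origin (TCP) lies at the very end of the fingers, on their centre line; the grasp point (between the pads) lies 19 mm behind it (ctrl.hold_point_z is the distance from the TCP to the grasp point, in m); z points along the fingers, y is the line along which they close (so a half turn about z gives the same grasp; the last joint's range is limited). The gripper opens to 88 mm and grips with 3 to 60 N. Pads are 19 mm wide; open, the fingers measure 130 mm over their backs; the gripper's body (78 mm by 193 mm) begins 47 mm behind the grasp point.
Start: joints at [82.282, 20.546, 0.682, 0, -70.136, -16.507], TCP at [0.277, 0.616, 0.227] pointing down, gripper open.
Joint ranges: [-176.03, 176.03], [-82.01, 121.73], [-58.28, 71.71], [-173.87, 95.51], [-174.79, -0.11], [-173.66, 173.66]. Speed limits (degrees/s): [136.94, 136.94, 172.46, 180, 180, 180].

INTERFACE

Orientations are given as [roll, pitch, yaw] about the fixed x, y, z axes, in that order (R = Rz(yaw) Ry(pitch) Rx(roll)).
In Python, from plant import sensors, viewer, workorder, ctrl gives the robot as it stands.
- The arm moves only by the shell command python3 -m pendant 'ROWS'. ROWS is JSON, a list of rows, each a list of 3 entries, a list of its own where there are three numbers: the opening, from -1 (shut) to 1 (fully open), so that 0 is half open, then the shift along the tool's x, y, z in m, then the turn, a rotation vector about the tool's x, y, z in degrees. A call has 1 to 10 rows; each row is the pose to reach, as a shift and turn from the pose commanded when the call began, along the tool's axes at that moment; what a row does not reach only later rows make up. A row lasts 1/12 s, in which the tool goes at most 41.7 mm and 7.16 degrees, less where a joint would pass 70% of its speed; a pose out of reach is approached as far as the arm can. A call with a gripper value outside its range is refused whole. The fingers move at their own pace and stop on an object; the grip force is fixed at half the most. Time passes only in rows, so rows that repeat a pose let the fingers close. It gives the time, the measured TCP pose, the force, the opening and the grip force at its end, in the units of the state.
- sensors.get_obs(): the state, without advancing time (a new reading comes with each control period).
- viewer.snapshot(name): name is "scene" or "side" or "wrist"; returns the picture (420x560x3 uint8, red, green, blue); there is no depth.
- viewer.camera_params(name): a dict with "fx", "fy", "cx", "cy" (pixels), "extrinsics" (4x4, takes a point from world to camera coordinates). Camera axes: x right, y up, looking along -z (the intrinsics and any distortion apply to the point x, -y, -z); pixel columns grow to the right and rows downward; lengths in m; the calibration is good to about 2 mm. A picture is of the moment at which its call begins: read the wrist's pose just before it. camera_params takes no time and is no camera call; for the wrist camera it gives the pose at the moment of the call.
- workorder.close_job(): hands the job in; it is judged then, once.
The state is a dict: "clock": time; "joint_pos": joint angles; "qvel": joint speeds; "tau": joint torques, N m; "tool_pos": TCP position; "orientation": TCP orientation; "force": force on the tool from outside, world axes, zero at the start; "moment": the same for the moment, N m; "opening": finger opening in m; "gripper_force": force on a finger pad.
Only numpy, scipy, OpenCV 4.12 (cv2) and the standard library are available. Lean on these libraries where they do the work, as an engineer would, in place of code of your own. Each camera call takes 0.05 s, during which the arm holds its last target. There are 200 camera calls.

## Working session

There is one attempt and no reset: what is moved stays moved. The work goes in short steps, Python scripts to look and compute and a shell command to move; the robot and the scene stay as the last step left them, time stands still between calls to the robot, and variables do not carry over. Pictures are saved under pics/ and viewed, at most 10 in all, crops included, and the job is handed in when it is done.

```bash
mkdir -p pics; ls; cat > h.py <<'E'
import numpy as np, cv2, json
from plant import sensors, viewer, workorder, ctrl
from scipy.spatial.transform import Rotation as R
def shot(n):
    P=viewer.camera_params(n); I=viewer.snapshot(n); return I,P
def save(I,f): cv2.imwrite('pics/'+f,I[:,:,::-1])
def ray(P,u,v):
    E=np.array(P['extrinsics']); d=np.array([(u-P['cx'])/P['fx'],-(v-P['cy'])/P['fy'],-1.])
    Rm=E[:3,:3]; return -Rm.T@E[:3,3], Rm.T@d
def onz(P,u,v,z):
    o,d=ray(P,u,v); return o+d*(z-o[2])/d[2]
def proj(P,p):
    E=np.array(P['extrinsics']); c=E[:3,:3]@np.array(p)+E[:3,3]
    return np.array([P['cx']+P['fx']*c[0]/-c[2], P['cy']-P['fy']*c[1]/-c[2]])
def tri(*obs):
    A=np.zeros((3,3));b=np.zeros(3);L=[]
    for P,u,v in obs:
        o,d=ray(P,u,v);d=d/np.linalg.norm(d);M=np.eye(3)-np.outer(d,d);A+=M;b+=M@o;L.append((M,o))
    x=np.linalg.solve(A,b); return x,[np.linalg.norm(M@(x-o)) for M,o in L]
def tool(p,yaw=None):
    "shift in tool axes from current pose to world p (TCP)"
    s=sensors.get_obs(); T=R.from_euler('xyz',s['orientation'],degrees=True)
    return T.inv().apply(np.array(p)-s['tool_pos'])
E
python3 - <<'E'
from h import *
s=sensors.get_obs(); print(s); 
a,P=shot('scene'); b,Q=shot('side')
for n in('scene','side','wrist'):
    p=viewer.camera_params(n); print(n,{k:np.round(np.array(v),3).tolist() for k,v in p.items()})
save(a,'scene0.png'); save(b,'side0.png')
w,_=shot('wrist'); save(w,'wrist0.png')
np.savez('v0.npz',a=a,b=b,w=w)
E
```

```text
pics
{'clock': 0.0, 'joint_pos': array([ 8.22803111e+01,  2.05913737e+01,  6.34145637e-01, -2.10858576e-02,
       -7.01367910e+01, -1.65066432e+01]), 'qvel': array([ 0.06406611, -0.07061962, -0.05117502,  0.00725609, -0.10591964,
       -0.08240315]), 'tau': array([-5.63874937e-05, -5.82707906e+01,  2.93061447e+01,  6.99691683e+00,
        6.90897970e-03, -1.60469449e-04]), 'tool_pos': array([0.27680094, 0.61509122, 0.22562318]), 'orientation': array([ 1.79904223e+02, -7.71088983e-03, -2.42335063e+01]), 'force': array([-0.69911414,  0.60603119,  0.06501949]), 'moment': array([-0.04223107,  0.01254619, -0.02844042]), 'gripper_force': 0.0, 'opening': 0.08760922781952304}
scene {'fx': 443.187, 'fy': 443.187, 'cx': 276.7, 'cy': 211.367, 'extrinsics': [[0.408, 0.913, 0.006, -0.24], [-0.72, 0.317, 0.617, 0.351], [0.562, -0.256, 0.787, -1.768], [0.0, 0.0, 0.0, 1.0]]}
side {'fx': 450.142, 'fy': 450.142, 'cx': 282.571, 'cy': 209.024, 'extrinsics': [[0.898, -0.44, 0.012, -0.573], [0.238, 0.51, 0.827, -0.233], [-0.37, -0.739, 0.563, -1.002], [0.0, 0.0, 0.0, 1.0]]}
wrist {'fx': 307.797, 'fy': 307.797, 'cx': 284.73, 'cy': 206.797, 'extrinsics': [[-0.411, -0.912, 0.001, 0.675], [0.878, -0.396, -0.27, 0.034], [0.246, -0.11, 0.963, -0.39], [0.0, 0.0, 0.0, 1.0]]}
```

View pics/scene0.png

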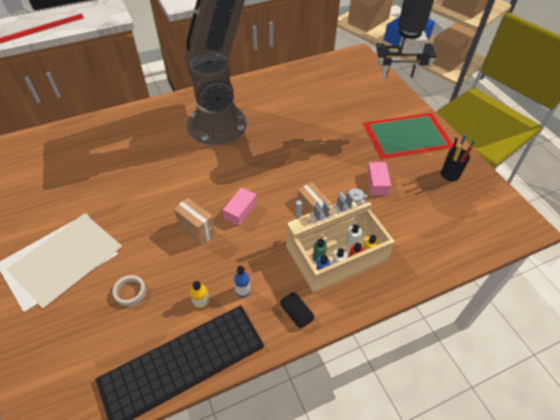

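View pics/side0.png

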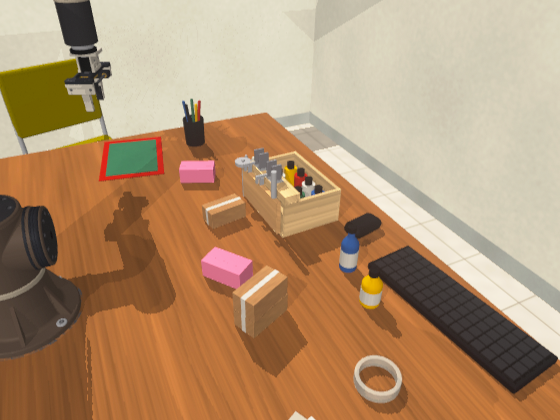

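The scene view shows the real column (cardboard, two high) at about (195,222). Carton A, cardboard and in front of the gate, is at (313,198). The pink look-alikes are at (240,207) and (378,178). In the side view the column is at (262,300), carton A at (225,211), and the pinks at (228,267) and (198,172). The post is at scene (298,209) and side (274,183). I choose the two cardboard ones and will check them in one close crop.

```bash
python3 - <<'E'
from h import *
d=np.load('v0.npz');a,b=d['a'],d['b']
C=np.zeros((600,800,3),np.uint8); f=3.4
def put(I,x0,x1,y0,y1,X,Y):
    c=cv2.resize(I[y0:y1,x0:x1],None,fx=f,fy=f,interpolation=cv2.INTER_CUBIC)
    for t in range((x0//20+1)*20,x1,20): cv2.line(c,(int((t-x0+.5)*f),0),(int((t-x0+.5)*f),6),(255,255,0),1); cv2.putText(c,str(t),(int((t-x0)*f)-8,16),0,.35,(255,255,0))
    for t in range((y0//20+1)*20,y1,20): cv2.line(c,(0,int((t-y0+.5)*f)),(6,int((t-y0+.5)*f)),(255,255,0),1); cv2.putText(c,str(t),(8,int((t-y0)*f)+4),0,.35,(255,255,0))
    h=min(c.shape[0],600-Y);w=min(c.shape[1],800-X);C[Y:Y+h,X:X+w]=c[:h,:w]
put(a,170,400,170,256,0,0)
put(b,195,345,145,235,0,294)
put(b,228,312,258,345,514,294)
save(C,'crop.png')
E
```

```text
(no output)
```

View pics/crop.png

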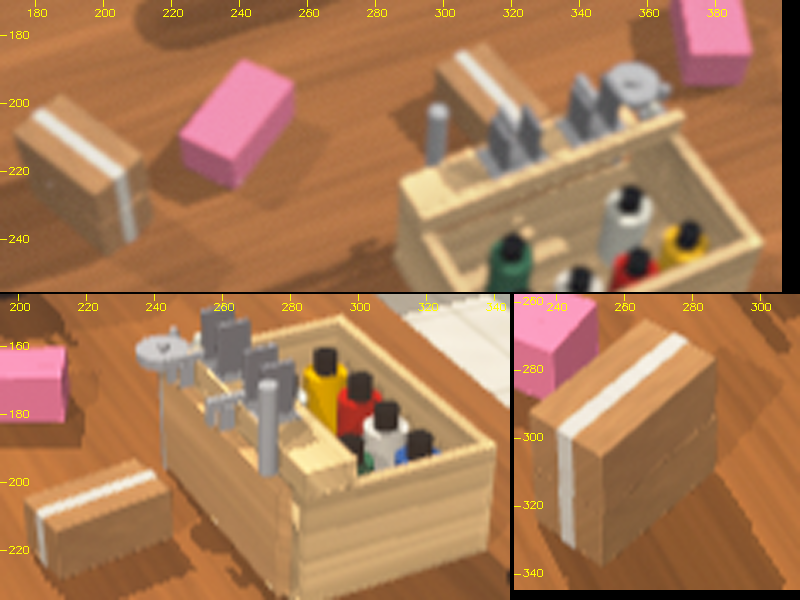

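The crop confirms the choice: the column and carton A are both brown with a white band, and the pink boxes are separate. The four tabs are at scene about (316..326,208) and (341..350,198), the post top at scene (298.5,202) and side (273.8,172), and a hinge disc at the far end. Next I triangulate these.

```bash
cat > m.py <<'E'
from h import *
P=viewer.camera_params('scene');Q=viewer.camera_params('side')
S=lambda X,Y:(P,170+X/3.4-.5,170+Y/3.4-.5)
D=lambda X,Y:(Q,195+X/3.4-.5,145+(Y-294)/3.4-.5)
K=lambda X,Y:(Q,228+(X-514)/3.4-.5,258+(Y-294)/3.4-.5)
pts={'col ll':(S(15,130),K(600,458)),'col lh':(S(60,93),K(530,412)),'col hh':(S(145,158),K(647,320)),'col hl':(S(100,193),K(716,358)),
'A ll':(S(435,70),D(60,527)),'A lh':(S(485,43),D(25,500)),'A hh':(S(548,100),D(137,460)),
'post':(S(437,110),D(268,385)),'disc':(S(633,78),D(163,343)),
'c1 h':(S(608,85),D(212,312)),'c1 p':(S(580,80),D(235,325)),'c2 h':(S(527,110),D(262,347)),'c2 p':(S(503,115),D(283,367)),
'rail R':(S(683,115),None),'rail L':(S(403,180),D(352,470))}
for k,v in pts.items():
    if v[1] is None: print(k,onz(*v[0],.13).round(4)); continue
    x,r=tri(*v); print(k,x.round(4),np.round(r,4))
E
python3 m.py
```

```text
col ll [ 0.4326 -0.2811  0.0977] [0.0008 0.0008]
col lh [ 0.4084 -0.2306  0.1   ] [0.0005 0.0005]
col hh [ 0.5089 -0.182   0.0963] [0.0004 0.0004]
col hl [ 0.5324 -0.2327  0.0975] [0.0014 0.0014]
A ll [0.4836 0.1233 0.0513] [0.0023 0.0023]
A lh [0.471  0.1843 0.0468] [0.0005 0.0005]
A hh [0.5732 0.1977 0.0559] [0.0056 0.0056]
post [0.6321 0.0463 0.1893] [0.0001 0.0001]
disc [0.6262 0.2513 0.128 ] [0.0001 0.0001]
c1 h [0.6542 0.2026 0.1735] [0.0015 0.0015]
c1 p [0.6544 0.1699 0.1835] [0.0071 0.0071]
c2 h [0.6593 0.1181 0.1822] [0.0013 0.0013]
c2 p [0.6609 0.0919 0.1815] [0.0073 0.0073]
rail R [0.6836 0.269  0.13  ]
rail L [ 0.6678 -0.0065  0.1437] [0.0123 0.0123]
```

The measurements agree with the text. The column top is at z≈0.098, its yaw is about 26° and its centre is (0.471,-0.232). Carton A's top is at ≈0.05, with centre near (0.531,0.163) and yaw about 9°. The post-to-disc (hinge) distance is 0.205, and the tab tops are at ≈0.178. I'm setting out to a spot above A.

```bash
python3 - <<'E'
from h import *
print(tool([.531,.163,.17]).round(3))
E
```

```text
[0.417 0.308 0.056]
```

```bash
python3 -m pendant '[[1,[0.417,0.308,0.056],[0,0,-34]],[1,[0.417,0.308,0.056],[0,0,-34]],[1,[0.417,0.308,0.056],[0,0,-34]],[1,[0.417,0.308,0.056],[0,0,-34]],[1,[0.417,0.308,0.056],[0,0,-34]],[1,[0.417,0.308,0.056],[0,0,-34]],[1,[0.417,0.308,0.056],[0,0,-34]],[1,[0.417,0.308,0.056],[0,0,-34]],[1,[0.417,0.308,0.056],[0,0,-34]],[1,[0.417,0.308,0.056],[0,0,-34]]]'
python3 -c "
from h import *
print(tool([.531,.163,.17]).round(3))"
```

```text
clock: 0.98
tool_pos: [0.4803, 0.2525, 0.1817]
orientation: [-180.0, -0.0, 9.8]
force: [0.2, 0.0, 0.3]
opening: 0.0876
gripper_force: 0.0
[0.035 0.097 0.012]
```

```bash
python3 -m pendant '[[1,[0.034,0.097,0.012],[0,0,0]],[1,[0.034,0.097,0.012],[0,0,0]],[1,[0.034,0.097,0.012],[0,0,0]],[1,[0.034,0.097,0.012],[0,0,0]],[1,[0.034,0.097,0.012],[0,0,0]],[1,[0.034,0.097,0.012],[0,0,0]]]'
python3 - <<'E'
from h import *
w,P=shot('wrist'); s=sensors.get_obs(); print(s['tool_pos'],s['orientation'])
np.savez('w1.npz',w=w,E=P['extrinsics']); save(w,'w1.png')
print(proj(P,s['tool_pos']))
E
```

```text
clock: 1.48
tool_pos: [0.5298, 0.1647, 0.1698]
orientation: [-180.0, 0.0, 9.7]
force: [0.2, -0.1, 0.6]
opening: 0.0876
gripper_force: 0.0
[0.52962    0.16514182 0.16986929] [-1.79993028e+02 -3.87537531e-03  9.80247519e+00]
[284.54399677 255.60132545]
```

View pics/w1.png

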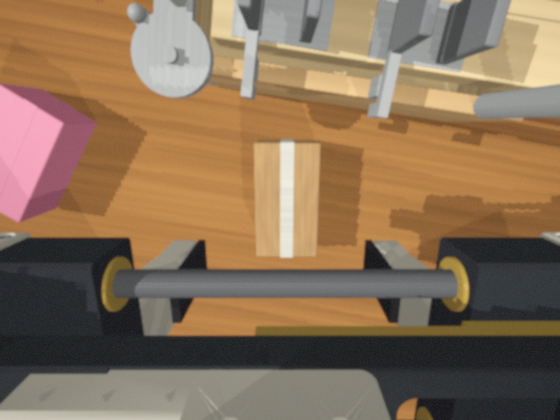

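The wrist view shows carton A with top corners near (255,143), (320,143), (257,257) and (318,257), lined up with the gripper. The pink look-alike is at (40,150), the catch tabs are at the top and the post is at the right.

```bash
python3 - <<'E'
from h import *
P=viewer.camera_params('wrist')
c=[onz(P,u,v,.05) for u,v in((255,143),(320,143),(318,257),(257,257))]
for x in c: print(x.round(4))
m=np.mean(c,0); d=(c[0]+c[1]-c[2]-c[3])[:2]; print(m, np.degrees(np.arctan2(d[1],d[0])), 'sides',np.linalg.norm(c[0]-c[1]),np.linalg.norm(c[1]-c[2]))
# white band line for yaw
print([onz(P,u,v,.05).round(4) for u,v in((287,143),(287,257))])
print(tool([m[0],m[1],.012]).round(4))
E
```

```text
[0.5777 0.2007 0.05  ]
[0.5875 0.1439 0.05  ]
[0.4794 0.1238 0.05  ]
[0.4692 0.1829 0.05  ]
[0.52844616 0.1628207  0.05      ] 9.913964603554335 sides 0.057645016291655506 0.10999937944552156
[array([0.5825, 0.1727, 0.05  ]), array([0.4742, 0.1538, 0.05  ])]
[-0.0016  0.0021  0.1579]
```

```bash
python3 -m pendant '[[1,[-0.0016,0.002,0.04],[0,0,0]],[1,[-0.0016,0.002,0.08],[0,0,0]],[1,[-0.0016,0.002,0.12],[0,0,0]],[1,[-0.0016,0.002,0.145],[0,0,0]],[1,[-0.0016,0.002,0.157],[0,0,0]],[1,[-0.0016,0.002,0.157],[0,0,0]],[-1,[-0.0016,0.002,0.157],[0,0,0]],[-1,[-0.0016,0.002,0.157],[0,0,0]],[-1,[-0.0016,0.002,0.157],[0,0,0]],[-1,[-0.0016,0.002,0.157],[0,0,0]]]'
python3 -m pendant '[[-1,[0,0,0],[0,0,0]],[-1,[0,0,0],[0,0,0]],[-1,[0,0,-0.02],[0,0,0]],[-1,[0,0,-0.05],[0,0,0]],[-1,[0,0,-0.09],[0,0,0]],[-1,[0,0,-0.13],[0,0,0]],[-1,[0,0,-0.15],[0,0,0]],[-1,[0,0,-0.15],[0,0,0]]]'
python3 -c "
from h import *
print(tool([.471,-.2316,.17]).round(3))"
```

```text
clock: 2.37
tool_pos: [0.5294, 0.1631, 0.0143]
orientation: [-179.9, -0.1, 9.8]
force: [-0.7, -0.9, 0.4]
opening: 0.0665
gripper_force: 0.0
clock: 3.03
tool_pos: [0.5312, 0.1636, 0.1687]
orientation: [-179.8, -0.5, 9.8]
force: [0.5, -0.7, -1.4]
opening: 0.0599
gripper_force: 30.0
[-0.127  0.379 -0.004]
```

```bash
python3 -m pendant '[[-1,[-0.127,0.379,-0.02],[0,0,-16]],[-1,[-0.127,0.379,-0.02],[0,0,-16]],[-1,[-0.127,0.379,-0.02],[0,0,-16]],[-1,[-0.127,0.379,-0.02],[0,0,-16]],[-1,[-0.127,0.379,-0.02],[0,0,-16]],[-1,[-0.127,0.379,-0.02],[0,0,-16]],[-1,[-0.127,0.379,-0.02],[0,0,-16]],[-1,[-0.127,0.379,-0.02],[0,0,-16]],[-1,[-0.127,0.379,-0.02],[0,0,-16]],[-1,[-0.127,0.379,-0.02],[0,0,-16]]]'
python3 - <<'E'
from h import *
print(tool([.471,-.2316,.135]).round(3))
E
```

```text
clock: 3.87
tool_pos: [0.4661, -0.2356, 0.1823]
orientation: [-180.0, 0.0, 25.7]
force: [1.1, 0.3, -2.1]
opening: 0.0599
gripper_force: 30.0
[ 0.006 -0.001  0.047]
```

```bash
python3 -m pendant '[[-1,[0,0,0.02],[0,0,0]],[-1,[0.001,-0.001,0.035],[0,0,0]],[-1,[0.001,-0.001,0.045],[0,0,0]],[-1,[0.001,-0.001,0.045],[0,0,0]],[-1,[0.001,-0.001,0.045],[0,0,0]],[-1,[0.001,-0.001,0.045],[0,0,0]]]'
python3 - <<'E'
from h import *
a,P=shot('scene'); b,Q=shot('side'); s=sensors.get_obs(); print(s['tool_pos'],s['orientation'])
C=np.zeros((600,800,3),np.uint8); f=5
ca=cv2.resize(a[160:260,160:240],None,fx=f,fy=f,interpolation=cv2.INTER_CUBIC)
cb=cv2.resize(b[230:350,220:300],None,fx=f,fy=f,interpolation=cv2.INTER_CUBIC)
C[:500,:400]=ca; C[:600,400:]=cb; save(C,'hover.png')
E
```

```text
clock: 4.37
tool_pos: [0.4688, -0.2312, 0.1384]
orientation: [180.0, -0.0, 25.8]
force: [0.3, 0.2, -2.0]
opening: 0.0602
gripper_force: 30.0
[ 0.46901047 -0.2311915   0.13871615] [ 1.79945382e+02 -6.98799525e-02  2.58266087e+01]
```

View pics/hover.png

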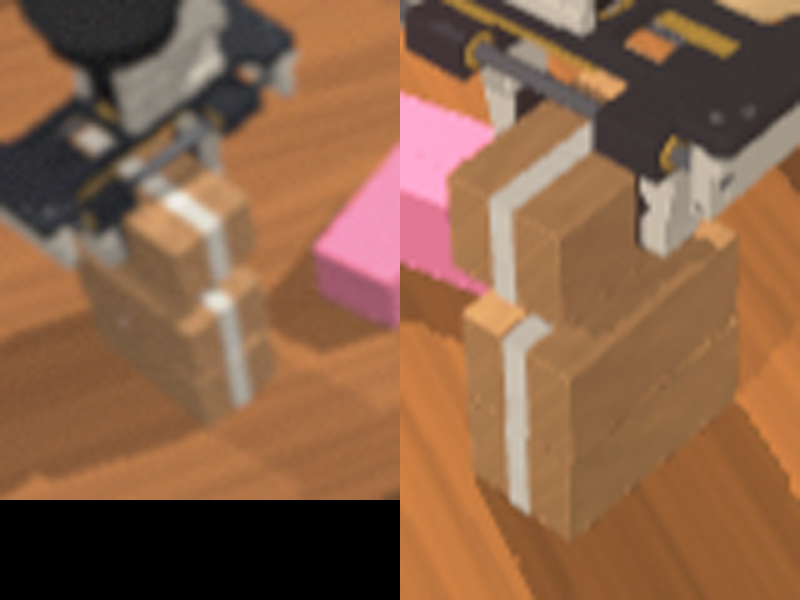

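Hover view, with the left half scene and the right half side. The held carton sits above the column about parallel to it, its near corners at side (557,230) and scene (200,245) in the crop. The column's are at (570,375) and (197,335). Comparing the offset numerically.

```bash
python3 - <<'E'
from h import *
P=viewer.camera_params('scene');Q=viewer.camera_params('side')
S=lambda X,Y,z:onz(P,160+X/5-.5,160+Y/5-.5,z)[:2]
D=lambda X,Y,z:onz(Q,220+(X-400)/5-.5,230+Y/5-.5,z)[:2]
zt=.1755
h=np.array([D(557,230,zt),D(450,178,zt),S(250,205,zt),S(200,245,zt)])
c=np.array([D(570,375,.1),D(467,312,.1),S(268,283,.1),S(197,335,.1)])
for n,x in(('held',h),('col',c)):
    d1=x[3]-x[0];d2=x[2]-x[1]; print(n,x.round(4).tolist(),x.mean(0).round(4),[np.degrees(np.arctan2(d[1],d[0])).round(1) for d in(d1,d2)])
print('TCP',sensors.get_obs()['tool_pos'])
E
```

```text
held [[0.4327, -0.2779], [0.4064, -0.2325], [0.5133, -0.1828], [0.5301, -0.2187]] [ 0.4707 -0.228 ] [np.float64(31.3), np.float64(25.0)]
col [[0.4346, -0.2815], [0.4101, -0.231], [0.5138, -0.1804], [0.534, -0.2322]] [ 0.4731 -0.2313] [np.float64(26.4), np.float64(26.0)]
TCP [ 0.46901047 -0.2311915   0.13871615]
```

```bash
python3 -c "
from h import *
print(tool([.4712,-.2322,.116]).round(4))"
```

```text
[0.0015 0.0018 0.0227]
```

```bash
python3 -m pendant '[[-1,[0.0015,0.0018,0.008],[0,0,0]],[-1,[0.0015,0.0018,0.015],[0,0,0]],[-1,[0.0015,0.0018,0.02],[0,0,0]],[-1,[0.0015,0.0018,0.022],[0,0,0]],[-1,[0.0015,0.0018,0.022],[0,0,0]],[-1,[0.0015,0.0018,0.022],[0,0,0]]]'
python3 -m pendant '[[-1,[0,0,0.001],[0,0,0]],[-1,[0,0,0.002],[0,0,0]],[-1,[0,0,0.002],[0,0,0]],[-1,[0,0,0.002],[0,0,0]]]'
```

```text
clock: 4.97
tool_pos: [0.4703, -0.2324, 0.1156]
orientation: [-180.0, 0.0, 25.8]
force: [-0.3, 0.0, -0.9]
opening: 0.0598
gripper_force: 30.0
clock: 5.3
tool_pos: [0.4706, -0.2324, 0.114]
orientation: [180.0, -0.0, 25.8]
force: [-0.2, -0.3, -1.0]
opening: 0.06
gripper_force: 30.0
```

```bash
python3 -m pendant '[[-1,[0,0,0.001],[0,0,0]],[-1,[0,0,0.001],[0,0,0]],[-1,[0,0,0.001],[0,0,0]]]'
python3 -m pendant '[[-1,[0,0,0.001],[0,0,0]],[-1,[0,0,0.001],[0,0,0]],[-1,[0,0,0.001],[0,0,0]]]'
```

```text
clock: 5.55
tool_pos: [0.4706, -0.2325, 0.1139]
orientation: [180.0, -0.0, 25.8]
force: [-2.9, 2.0, 8.1]
opening: 0.06
gripper_force: 30.0
clock: 5.8
tool_pos: [0.4707, -0.2325, 0.1139]
orientation: [179.9, -0.1, 25.8]
force: [-4.5, 4.0, 16.5]
opening: 0.0602
gripper_force: 30.0
```

Contact is firm at z=0.1139. I'll relax the push, open and lift.

```bash
python3 -m pendant '[[-1,[0,0,-0.0015],[0,0,0]],[-1,[0,0,-0.0015],[0,0,0]],[1,[0,0,-0.0015],[0,0,0]],[1,[0,0,-0.0015],[0,0,0]],[1,[0,0,-0.0015],[0,0,0]],[1,[0,0,-0.0015],[0,0,0]],[1,[0,0,-0.0015],[0,0,0]],[1,[0,0,-0.0015],[0,0,0]]]'
python3 -m pendant '[[1,[0,0,-0.02],[0,0,0]],[1,[0,0,-0.05],[0,0,0]],[1,[0,0,-0.09],[0,0,0]],[1,[0,0,-0.13],[0,0,0]],[1,[-0.06,0,-0.14],[0,0,0]],[1,[-0.06,0,-0.14],[0,0,0]],[1,[-0.06,0,-0.14],[0,0,0]]]'
python3 - <<'E'
from h import *
a,P=shot('scene'); b,Q=shot('side'); w,W=shot('wrist')
C=np.zeros((600,800,3),np.uint8); f=4
C[:400,:320]=cv2.resize(a[160:260,160:240],None,fx=f,fy=f,interpolation=cv2.INTER_CUBIC)
C[:520,320:640]=cv2.resize(b[220:350,220:300],None,fx=f,fy=f,interpolation=cv2.INTER_CUBIC)
C[400:600,:266]=cv2.resize(w,(266,200)); save(C,'placed.png')
E
```

```text
clock: 6.47
tool_pos: [0.4703, -0.2324, 0.1132]
orientation: [-180.0, 0.0, 25.8]
force: [-0.6, -1.0, 0.3]
opening: 0.087
gripper_force: 0.0
clock: 7.05
tool_pos: [0.4141, -0.2594, 0.255]
orientation: [179.9, -0.1, 25.7]
force: [-0.3, -0.6, -0.9]
opening: 0.0874
gripper_force: 0.0
```

View pics/placed.png

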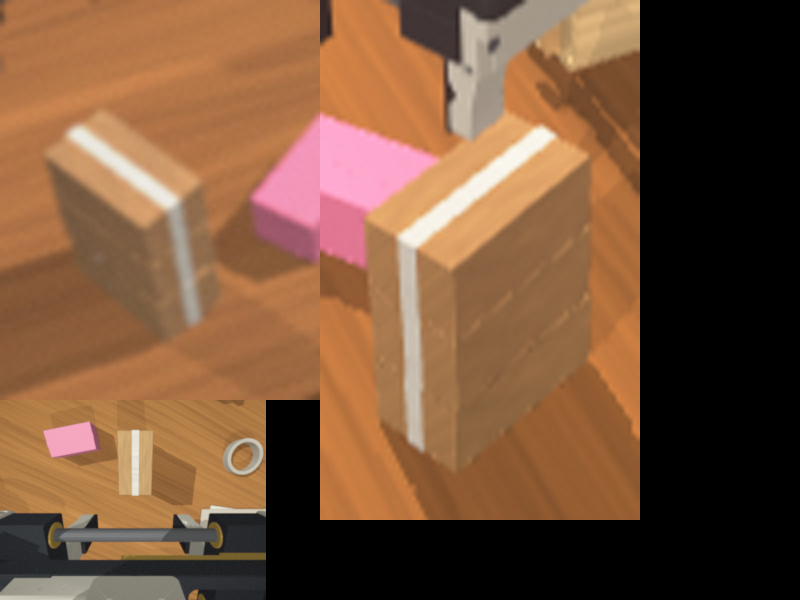

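The placed view shows a clean three-high column, with edges and band continuous in both views (side corner (457,268) to (457,470)). Next I go behind the catches for a close look.

```bash
python3 -c "
from h import *
print(tool([.56,.13,.24]).round(3))"
```

```text
[ 0.298 -0.288  0.013]
```

```bash
python3 -m pendant '[[1,[0.15,-0.144,0],[0,0,12]],[1,[0.15,-0.144,0],[0,0,12]],[1,[0.15,-0.144,0],[0,0,12]],[1,[0.298,-0.288,0.013],[0,0,24]],[1,[0.298,-0.288,0.013],[0,0,24]],[1,[0.298,-0.288,0.013],[0,0,24]],[1,[0.298,-0.288,0.013],[0,0,24]],[1,[0.298,-0.288,0.013],[0,0,24]],[1,[0.298,-0.288,0.013],[0,0,24]],[1,[0.298,-0.288,0.013],[0,0,24]]]'
python3 -m pendant '[[1,[0,0,0],[0,0,0]],[1,[0,0,0],[0,0,0]],[1,[0,0,0],[0,0,0]],[1,[0,0,0],[0,0,0]]]'
python3 - <<'E'
from h import *
w,P=shot('wrist'); s=sensors.get_obs(); print(s['tool_pos'],s['orientation'])
np.savez('w2.npz',w=w,E=P['extrinsics'])
c=cv2.resize(w[0:260,130:476],(800,601),interpolation=cv2.INTER_CUBIC)[:600]; save(c,'w2.png')
E
```

```text
clock: 8.03
tool_pos: [0.5561, 0.1229, 0.2398]
orientation: [180.0, 0.1, 1.8]
force: [0.3, -0.6, 0.3]
opening: 0.0879
gripper_force: 0.0
clock: 8.37
tool_pos: [0.5555, 0.1196, 0.2403]
orientation: [180.0, 0.1, 1.8]
force: [0.7, -0.1, -0.3]
opening: 0.0878
gripper_force: 0.0
[0.55544467 0.11932996 0.24057682] [1.79983917e+02 2.71807222e-02 1.73410445e+00]
```

View pics/w2.png

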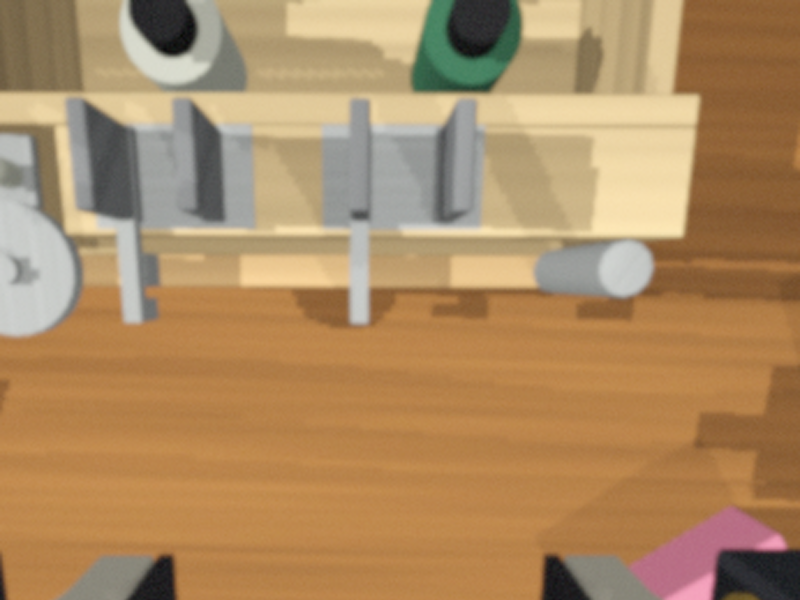

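Close view, crop scale 2.31. The tab tops are at crop X≈77 and 183 for catch 1 and X≈361 and 466 for catch 2, all spanning Y≈100–211. The post top is at (627,268). The bolts reach over the gate at (130,270) and (360,270).

```bash
python3 - <<'E'
from h import *
P=viewer.camera_params('wrist'); f=800/346
g=lambda X,Y,z:onz(P,130+X/f-.5,Y/f-.5,z)
for n,X in(('c1h',77),('c1p',182),('c2h',361),('c2p',466)): print(n,g(X,100,.178).round(4),g(X,211,.178).round(4))
print('post',g(627,268,.19).round(4)); print('disc',g(15,270,.128).round(4))
c1=(g(77,155,.178)+g(182,155,.178))/2; c2=(g(361,155,.178)+g(466,155,.178))/2
print(c1.round(4),c2.round(4))
print(tool([c1[0],c1[1],.205]).round(4))
E
```

```text
c1h [0.6741 0.2024 0.178 ] [0.6448 0.2046 0.178 ]
c1p [0.675  0.1729 0.178 ] [0.6457 0.174  0.178 ]
c2h [0.6765 0.1228 0.178 ] [0.6473 0.1219 0.178 ]
c2p [0.6773 0.0933 0.178 ] [0.6482 0.0913 0.178 ]
post [0.6334 0.0466 0.19  ]
disc [0.6276 0.2475 0.128 ]
[0.6603 0.1885 0.178 ] [0.6627 0.1073 0.178 ]
[ 0.1069 -0.0659  0.0355]
```

```bash
python3 -m pendant '[[0.2,[0.04,-0.03,0.01],[0,0,0]],[0.2,[0.08,-0.05,0.02],[0,0,0]],[0.2,[0.107,-0.066,0.03],[0,0,0]],[0.2,[0.107,-0.066,0.03],[0,0,0]],[0.2,[0.107,-0.066,0.03],[0,0,0]],[0.2,[0.107,-0.066,0.03],[0,0,0]],[0.2,[0.107,-0.066,0.03],[0,0,0]]]'
python3 -c "
from h import *
print(tool([.6595,.188,.144]).round(4))"
```

```text
clock: 9.0
tool_pos: [0.6602, 0.1882, 0.2117]
orientation: [-180.0, -0.0, 1.7]
force: [0.2, -0.5, -0.3]
opening: 0.0534
gripper_force: 0.0
[-0.0007  0.0002  0.0677]
```

```bash
python3 -m pendant '[[0.2,[0,0,0.02],[0,0,0]],[0.2,[0,0,0.04],[0,0,0]],[0.2,[0,0,0.055],[0,0,0]],[0.2,[0,0,0.065],[0,0,0]],[0.2,[0,0,0.067],[0,0,0]],[0.2,[0,0,0.067],[0,0,0]],[0.2,[0,0,0.067],[0,0,0]]]'
```

```text
clock: 9.58
tool_pos: [0.6611, 0.1893, 0.1455]
orientation: [-180.0, -0.1, 1.8]
force: [0.4, 0.1, -1.2]
opening: 0.0525
gripper_force: 0.0
```

```bash
python3 -m pendant '[[-1,[0,0,0],[0,0,0]],[-1,[0,0,0],[0,0,0]],[-1,[0,0,0],[0,0,0]],[-1,[0,0,0],[0,0,0]],[-1,[0,0,0],[0,0,0]],[-1,[0,0,0],[0,0,0]],[-1,[0,0,0],[0,0,0]],[-1,[0,0,0],[0,0,0]]]'
```

```text
clock: 10.25
tool_pos: [0.6609, 0.1876, 0.1447]
orientation: [179.9, -0.0, 1.7]
force: [1.1, -7.1, 2.1]
opening: 0.0159
gripper_force: 30.0
```

```bash
python3 -m pendant '[[-1,[0,0,0],[0,0,0]],[-1,[0,0,0],[0,0,0]],[-1,[0,0,0],[0,0,0]],[0.15,[0,0,0],[0,0,0]],[0.15,[0,0,0],[0,0,0]],[0.15,[0,0,0],[0,0,0]],[0.15,[0,0,0],[0,0,0]],[0.15,[0,0,-0.02],[0,0,0]],[0.15,[0,0,-0.05],[0,0,0]],[0.15,[0,0,-0.06],[0,0,0]]]'
python3 -m pendant '[[0.15,[0,0.03,0],[0,0,0]],[0.15,[0.001,0.06,0],[0,0,0]],[0.15,[0.002,0.081,0],[0,0,0]],[0.15,[0.002,0.081,0],[0,0,0]],[0.15,[0.002,0.081,0],[0,0,0]],[0.15,[0.002,0.081,0],[0,0,0]]]'
python3 -c "
from h import *
print(tool([.6625,.107,.1445]).round(4))"
```

```text
clock: 11.08
tool_pos: [0.6621, 0.19, 0.2078]
orientation: [-179.9, -0.3, 1.8]
force: [0.6, 0.1, 1.7]
opening: 0.0498
gripper_force: 0.0
clock: 11.58
tool_pos: [0.6652, 0.1088, 0.2039]
orientation: [-180.0, -0.0, 1.8]
force: [0.7, 0.1, 0.4]
opening: 0.0502
gripper_force: 0.0
[-0.0028  0.0017  0.0594]
```

The 15.9 mm reading is 2 mm under the stated 18 mm, so I'm checking catch 1 in a picture before touching catch 2.

```bash
python3 - <<'E'
from h import *
w,P=shot('wrist'); b,Q=shot('side')
C=np.zeros((600,800,3),np.uint8)
C[:300,:400]=cv2.resize(w,(400,300)); C[:400,400:]=cv2.resize(b[140:240,200:300],(400,400),interpolation=cv2.INTER_CUBIC)
save(C,'c1.png')
E
```

```text
(no output)
```

View pics/c1.png

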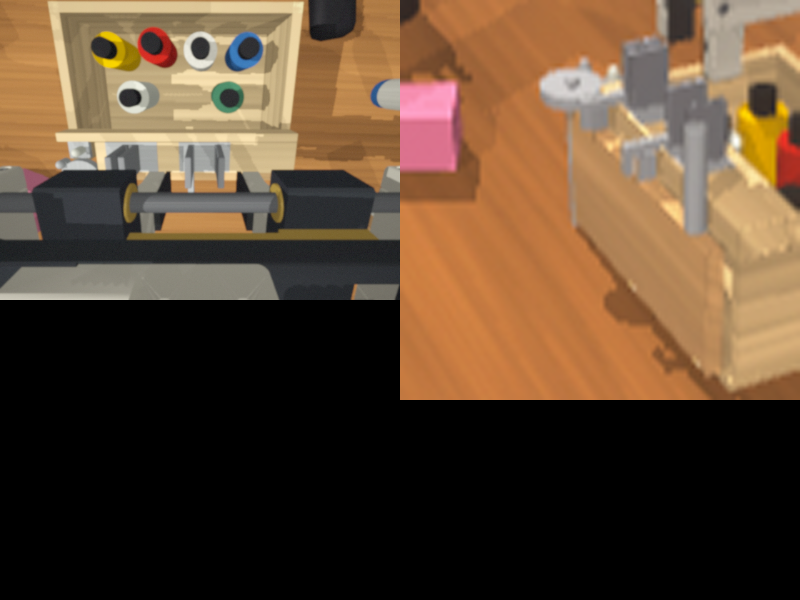

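Catch 1's tabs are closed up (side crop (645,75)), while catch 2 is still spread at (190..225,165) in the wrist view, between the fingers. On to catch 2.

```bash
python3 -m pendant '[[0.15,[-0.002,0.001,0],[0,0,0]],[0.15,[-0.002,0.001,0.02],[0,0,0]],[0.15,[-0.002,0.001,0.04],[0,0,0]],[0.15,[-0.002,0.001,0.053],[0,0,0]],[0.15,[-0.002,0.001,0.059],[0,0,0]],[0.15,[-0.002,0.001,0.059],[0,0,0]],[0.15,[-0.002,0.001,0.059],[0,0,0]]]'
```

```text
clock: 12.27
tool_pos: [0.6633, 0.1077, 0.1451]
orientation: [180.0, -0.0, 1.8]
force: [-0.3, -0.0, 0.9]
opening: 0.0502
gripper_force: 0.0
```

```bash
python3 -m pendant '[[-1,[0,0,0],[0,0,0]],[-1,[0,0,0],[0,0,0]],[-1,[0,0,0],[0,0,0]],[-1,[0,0,0],[0,0,0]],[-1,[0,0,0],[0,0,0]],[-1,[0,0,0],[0,0,0]],[-1,[0,0,0],[0,0,0]],[-1,[0,0,0],[0,0,0]],[-1,[0,0,0],[0,0,0]],[-1,[0,0,0],[0,0,0]]]'
python3 -m pendant '[[0.15,[0,0,0],[0,0,0]],[0.15,[0,0,0],[0,0,0]],[0.15,[0,0,0],[0,0,0]],[0.15,[0,0,0],[0,0,0]],[0.15,[0,0,-0.02],[0,0,0]],[0.15,[0,0,-0.05],[0,0,0]],[0.15,[0,0,-0.075],[0,0,0]],[0.15,[0,0,-0.075],[0,0,0]],[0.15,[0,0,-0.075],[0,0,0]]]'
python3 -c "
from h import *
print(tool([.6327,.0463,.215]).round(4))"
```

```text
clock: 13.1
tool_pos: [0.6636, 0.1074, 0.1458]
orientation: [-180.0, -0.1, 1.8]
force: [-0.7, 1.4, 6.3]
opening: 0.0161
gripper_force: 30.0
clock: 13.85
tool_pos: [0.6638, 0.1075, 0.2215]
orientation: [-179.9, -0.2, 1.8]
force: [0.2, -0.3, -0.6]
opening: 0.0504
gripper_force: 0.0
[-0.033   0.0602  0.0064]
```

Both catches are squeezed the same way. Next I turn the gripper so it closes along x (across the gate) above the post.

```bash
python3 -m pendant '[[0.2,[-0.033,0.060,0],[0,0,45]],[0.2,[-0.033,0.060,0],[0,0,45]],[0.2,[-0.033,0.060,0],[0,0,45]],[0.2,[-0.033,0.060,0],[0,0,45]],[0.2,[-0.033,0.060,0],[0,0,45]],[0.2,[-0.033,0.060,0],[0,0,45]],[0.2,[-0.033,0.060,0],[0,0,90]],[0.2,[-0.033,0.060,0],[0,0,90]],[0.2,[-0.033,0.060,0],[0,0,90]],[0.2,[-0.033,0.060,0],[0,0,90]]]'
python3 -m pendant '[[0.2,[0,0,0],[0,0,20]],[0.2,[0,0,0],[0,0,20]],[0.2,[0,0,0],[0,0,20]],[0.2,[0,0,0],[0,0,20]],[0.2,[0,0,0],[0,0,20]]]'
python3 -c "
from h import *
print(tool([.6327,.0463,.149]).round(4))"
```

```text
clock: 14.68
tool_pos: [0.6313, 0.0461, 0.2182]
orientation: [179.9, 0.0, -70.2]
force: [-0.9, 0.0, -0.5]
opening: 0.0526
gripper_force: 0.0
clock: 15.1
tool_pos: [0.6315, 0.0462, 0.2187]
orientation: [179.9, -0.0, -89.7]
force: [0.3, 0.6, -0.1]
opening: 0.0526
gripper_force: 0.0
[-0.0001 -0.0014  0.0697]
```

```bash
python3 -m pendant '[[0.2,[0,-0.001,0.02],[0,0,0]],[0.2,[0,-0.001,0.045],[0,0,0]],[0.2,[0,-0.001,0.06],[0,0,0]],[0.2,[0,-0.001,0.069],[0,0,0]],[0.2,[0,-0.001,0.069],[0,0,0]],[0.2,[0,-0.001,0.069],[0,0,0]]]'
python3 -m pendant '[[-1,[0,0,0],[0,0,0]],[-1,[0,0,0],[0,0,0]],[-1,[0,0,0],[0,0,0]],[-1,[0,0,0],[0,0,0]],[-1,[0,0,0],[0,0,0]],[-1,[0,0,0],[0,0,0]],[-1,[0,0,0],[0,0,0]],[-1,[0,0,0],[0,0,0]]]'
```

```text
clock: 15.6
tool_pos: [0.6331, 0.0462, 0.1508]
orientation: [180.0, -0.0, -89.7]
force: [-0.2, 0.8, 1.7]
opening: 0.0528
gripper_force: 0.0
clock: 16.27
tool_pos: [0.6332, 0.0464, 0.1511]
orientation: [-180.0, 0.0, -89.8]
force: [0.4, 0.2, 1.8]
opening: 0.0151
gripper_force: 30.0
```

```bash
cat > sw.py <<'E'
from h import *
import sys
H=np.array([.6271,.2513]); s=sensors.get_obs(); p=s['tool_pos']; d=p[:2]-H
print('r',np.hypot(*d).round(4),'gate',(-88.3-np.degrees(np.arctan2(d[1],d[0]))).round(1)%360)
q0=np.degrees(np.arctan2(d[1],d[0]))
for q in map(float,sys.argv[1:]):
    a=np.radians(-88.3-q); t=H+.205*np.array([np.cos(a),np.sin(a)])
    print(q,tool([t[0],t[1],p[2]]).round(4),'turn',round(q-(-88.3-q0),1))
E
python3 sw.py 4 8 13 18 24 30 36 42 48 54
```

```text
r 0.205 gate 0.0
4.0 [-0.0002  0.0143 -0.    ] turn 4.0
8.0 [-0.0013  0.0286 -0.    ] turn 8.0
13.0 [-0.0041  0.0462 -0.    ] turn 13.0
18.0 [-0.0084  0.0636 -0.    ] turn 18.0
24.0 [-0.0155  0.0838 -0.    ] turn 24.0
30.0 [-2.470e-02  1.032e-01 -1.000e-04] turn 30.0
36.0 [-3.590e-02  1.215e-01 -1.000e-04] turn 36.0
42.0 [-4.900e-02  1.385e-01 -1.000e-04] turn 42.0
48.0 [-6.380e-02  1.541e-01 -1.000e-04] turn 48.0
54.0 [-8.010e-02  1.681e-01 -1.000e-04] turn 54.0
```

Before committing, a small probe: 8° to check that the gate is free.

```bash
python3 -m pendant '[[-1,[0,0.007,0],[0,0,2]],[-1,[0,0.014,0],[0,0,4]],[-1,[-0.001,0.021,0],[0,0,6]],[-1,[-0.001,0.0285,0],[0,0,8]],[-1,[-0.001,0.0285,0],[0,0,8]]]'; python3 sw.py 12 17 22 28 34 40 46 52 57 62
```

```text
clock: 16.68
tool_pos: [0.6038, 0.0476, 0.1511]
orientation: [-180.0, 0.1, -97.9]
force: [0.2, 1.1, -1.5]
opening: 0.0156
gripper_force: 30.0
r 0.205 gate 8.2
12.0 [-0.0001  0.0135 -0.    ] turn 3.8
17.0 [-0.0016  0.0313 -0.    ] turn 8.8
22.0 [-0.0047  0.0489 -0.    ] turn 13.8
28.0 [-0.0104  0.0696 -0.    ] turn 19.8
34.0 [-0.0182  0.0896 -0.    ] turn 25.8
40.0 [-0.0281  0.1087 -0.    ] turn 31.8
46.0 [-0.0399  0.1266 -0.    ] turn 37.8
52.0 [-0.0535  0.1432  0.    ] turn 43.8
57.0 [-0.0661  0.1558  0.    ] turn 48.8
62.0 [-0.0798  0.1674  0.    ] turn 53.8
```

The gate moves freely, so both catches are released. I carry on through the detent.

```bash
python3 -m pendant '[[-1,[0,0.0135,0],[0,0,4]],[-1,[-0.0016,0.031,0],[0,0,9]],[-1,[-0.0047,0.049,0],[0,0,14]],[-1,[-0.0104,0.0696,0],[0,0,20]],[-1,[-0.018,0.0896,0],[0,0,26]],[-1,[-0.028,0.1087,0],[0,0,32]],[-1,[-0.04,0.1266,0],[0,0,38]],[-1,[-0.0535,0.143,0],[0,0,44]],[-1,[-0.066,0.156,0],[0,0,49]],[-1,[-0.066,0.156,0],[0,0,49]]]'; python3 sw.py 62 68 73 78 83 86 88
```

```text
clock: 17.52
tool_pos: [0.4577, 0.1357, 0.1509]
orientation: [180.0, 0.0, -147.0]
force: [-3.0, 2.9, -0.0]
opening: 0.0156
gripper_force: 30.0
r 0.2051 gate 57.4
62.0 [-0.0003  0.0165  0.    ] turn 4.6
68.0 [-0.0027  0.0378  0.    ] turn 10.6
73.0 [-0.0063  0.0553  0.0001] turn 15.6
78.0 [-0.0115  0.0725  0.0001] turn 20.6
83.0 [-0.0181  0.0891  0.0001] turn 25.6
86.0 [-0.0228  0.0987  0.0001] turn 28.6
88.0 [-2.62e-02  1.05e-01  1.00e-04] turn 30.6
```

```bash
python3 -m pendant '[[-1,[0,0.0165,0],[0,0,5]],[-1,[-0.0027,0.038,0],[0,0,11]],[-1,[-0.0063,0.055,0],[0,0,16]],[-1,[-0.0115,0.0725,0],[0,0,21]],[-1,[-0.018,0.089,0],[0,0,26]],[-1,[-0.0228,0.0987,0],[0,0,29]],[-1,[-0.0262,0.105,0],[0,0,31]],[-1,[-0.0262,0.105,0],[0,0,31]],[-1,[-0.0262,0.105,0],[0,0,31]],[-1,[-0.0262,0.105,0],[0,0,31]]]'
python3 -m pendant '[[-1,[0,0,0],[0,0,0]],[-1,[0,0,0],[0,0,0]],[-1,[0,0,0],[0,0,0]],[-1,[0,0,0],[0,0,0]],[-1,[0,0,0],[0,0,0]],[-1,[0,0,0],[0,0,0]]]'
python3 sw.py 89
python3 - <<'E'
from h import *
a,_=shot('scene'); b,_=shot('side')
C=np.zeros((600,800,3),np.uint8); C[:300,:400]=cv2.resize(a,(400,300)); C[:300,400:]=cv2.resize(b,(400,300)); C[300:,:400]=cv2.resize(a[140:290,190:390],(400,300)); C[300:,400:]=cv2.resize(b[130:280,170:370],(400,300)); save(C,'end.png')
E
```

```text
clock: 18.35
tool_pos: [0.4227, 0.2358, 0.151]
orientation: [-179.9, -0.1, -177.7]
force: [-8.2, -0.3, 8.3]
opening: 0.0153
gripper_force: 30.0
clock: 18.85
tool_pos: [0.4227, 0.2355, 0.1509]
orientation: [-179.9, -0.1, -177.7]
force: [-7.8, -1.0, 6.6]
opening: 0.0154
gripper_force: 30.0
r 0.205 gate 87.3
89.0 [ 0.0001  0.0061 -0.    ] turn 1.7
```

View pics/end.png

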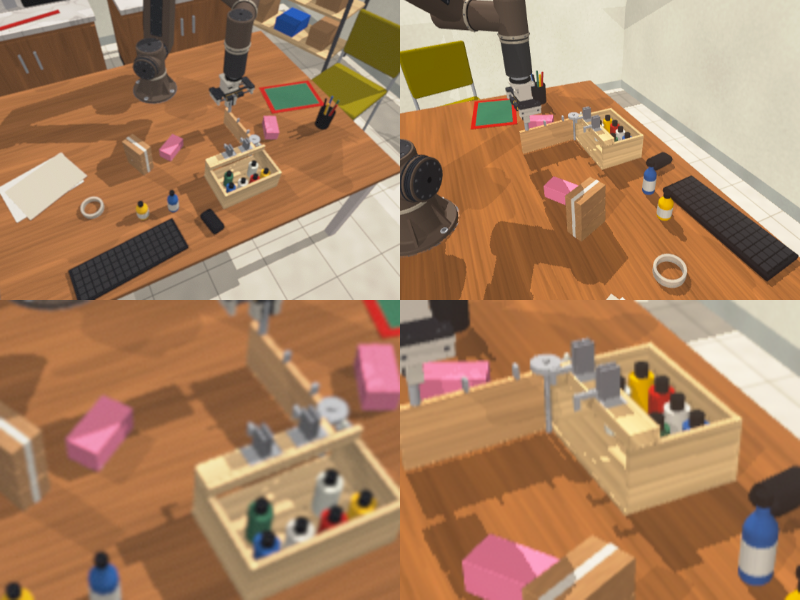

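The end view shows the gate straight out (about 87°) with the post held. Both catches are closed up, the column stands three high, and the bottles and tape are where they were. Handing in.

```bash
python3 -c "
from h import *
print(workorder.close_job())"
```

```text
the job is handed in; nothing more can be done
None
```

I stacked the carton on the column, squeezed both catches home in order, swung the gate to about 87° (1.52 rad) and handed in at about 19 s with the post still gripped; the hand-in gave no pass or fail result.

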